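# Slide the funnel board out over the beaker and hold it

## Robot

A 7-joint arm with a two-finger parallel gripper is mounted at the origin on the work surface. World frame = base frame: x ahead of the robot, y to its left, z up, the work surface at z = 0. Lengths are in m, angles in rad, forces in N, time in s.
With the tool pointing down it reaches from about 0.4 to 0.75 m from the base axis. Payload 19.5 kg.
Tool frame: the origin (TCP) lies at the centre of the arm's flange, where the gripper is bolted on; the fingertips stand ahead of it and the grasp point (between the pads) lies 155 mm ahead of it (env.finger_overhang is the x of the fingertips in the tool frame, in m); x points along the fingers, y is the direction in which the jaws open and shut, and the axes are right-handed (so a half turn about x gives the same grasp; the last joint's range is limited). The gripper opens to 85 mm and grips with 20 to 120 N. Pads are 22 mm wide; open, the fingers measure 114 mm over their backs; the gripper's body (76 mm by 85 mm) begins 54 mm behind the grasp point. The pads swing forward as they close: fully open they stand 13 mm farther back than shut.
Start: joints at [1.28, 0.707, -0.028, 1.485, 0.022, 0.951, -0.075], TCP at [0.142, -0.557, 0.405] pointing down, gripper open.
Joint ranges: [-2.71, 2.71], [-0.32, 2.16], [-1.57, 1.52], [0, 2.45], [-1.46, 4.6], [0, 2.02], [-2.83, 2.83]. Speed limits (rad/s): [1.89, 1.89, 2.57, 2.57, 3.01, 3.01, 3.01].

## Interface

Orientations are given as a unit quaternion [w, x, y, z].
In Python, from station import env gives the robot as it stands.
- The arm moves only by the tool drive_tool, never from a script. Its argument "moves" is a list of rows, each an object of numbers: "dx", "dy", "dz": the shift along the tool's x, y, z in mm; "ax", "ay", "az": the turn, a rotation vector about the tool's x, y, z in degrees; "gripper": the gripper command: -1 is shut, 1 is fully open, values between are in proportion. A call has 1 to 5 rows; each row shifts and turns the commanded pose from where the row before left it, along the tool's axes as they then stand; what a row does not reach is not made up. A row lasts 1/8 s, in which the tool goes at most 62.5 mm and 10.7 degrees, less where a joint would pass 70% of its speed; a pose out of reach is approached as far as the arm can. A call is refused whole if a number of a shift passes 62.5 or a number of a turn 10.7, either way. A call with a gripper value outside its range is refused whole. The fingers move at their own pace and stop on an object; "force" is the grip in N (left out, the last holds). Time passes only in rows, so rows that do not move let the fingers close. It gives the time, the measured TCP pose, the force and the opening at its end, in the units of the state.
- env.sense(): the state, without advancing time (a new reading comes with each control period).
- env.camera(name): name is "side" or "top"; returns a dict with "pixels" (384x512x3 uint8, blue, green, red), "fx", "fy", "cx", "cy" (pixels), "k1" (the pictures are not rectified: a ray, as slopes to the right and down, at radius r is drawn at 1 + k1 r^2 times it, then the intrinsics apply), "extrinsics" (4x4, takes a point from world to camera coordinates). Camera axes: x right, y down, z forward; pixel columns grow to the right and rows downward; lengths in m; the calibration is good to about 2 mm. A picture is of the moment at which its call begins. There is no depth.
- env.close_job(): hands the job in, once; it reports no verdict.
Trained networks look in a picture, given as the dict that the camera call returned (one of the last four; its "shot" number tells which), for a name from the list of things; names that differ only in an ending like _2 or _b are one class to them, and where a whole thing is asked for, a point or a joint stands for the part that bears it (a point fixed in the world has none). Each returns a list of dicts, best first, with "confidence" (0 to 1); they miss things now and then, are a little off and sometimes report something else, mostly with a low value. They report only what shows in the picture. A call takes as long as a camera call. They do not tell look-alikes from the thing itself.
- env.boxes_of(picture, target): "bbox" ([left, top, width, height] in pixels, round what is visible of it).
- env.regions_of(picture, target): "region" (384x512 bool, what is visible of it) and "bbox" ([left, top, width, height] in pixels, round what is visible of it).
The state is a dict: "time": time; "qpos": joint angles; "qvel": joint speeds; "joint_torque": joint torques, N m; "position": TCP position; "orientation": TCP orientation; "contact_force": force on the tool from outside, world axes, zero at the start; "wrist_torque": the same for the moment, N m; "width": finger opening in m.
Only numpy, scipy, OpenCV 4.12 (cv2) and the standard library are available. Lean on these libraries where they do the work, as an engineer would, in place of code of your own. Each camera call takes 0.05 s, during which the arm holds its last target. There are 200 camera calls.

## Task

Slide the funnel board straight out along its wooden stand, flat on the stand all the way, until the dark line scored across the board is flush with the stand's edge, so that the funnel's stem hangs centred over the beaker. That far out the board tips as soon as it is let go, so finish while still holding it level with its underside on the stand. Leave the beaker, the amber bottle, the measuring cylinder and the jar where they stand.

Things in the scene. Friction and masses are not known exactly. Their poses are not given: they have to be found in the camera images.
- stand: Wooden bench stand, fixed: a flat top 280 x 130 mm, 130 mm above the bench, on two end panels. Origin at the centre of its underside (on the bench); x axis lies along its length and points outward, the way the board is to slide; z up. No rails or stops on top.
- stand_edge (a point): Middle of the stand's outward top edge, 140 mm outward of the stand's centre, 130 mm above the bench; axes as the stand's.
- funnel_board: Loose plywood board, 340 x 90 x 12 mm, about 0.45 kg, with a steel funnel (82 mm across, top 62 mm above the underside) at its outward end and an upright wooden grip at the other. It starts lying on the stand, its funnel end overhanging, resting by itself. Origin at the centre of its underside; x along its length to the funnel, z up.
- board_line (a point): The dark scored line, 3 mm wide, straight across the board's top and down its sides, 30 mm from the board's middle towards the grip; this point is at its middle on the underside. Axes as the board's. With the line flush at the stand's edge 200 mm of board overhang.
- board_grip (a point): Point to hold in the upright wooden grip: a bar 60 mm long along the board, 22 mm wide, rising 46 mm above the board's top, centred 140 mm from the board's middle on the side away from the funnel. The point is 30 mm above the board's top; the bar ends 16 mm higher. Axes as the board's: close the fingers along y, from above.
- funnel_stem (a point): Lower tip of the funnel's stem (14 mm diameter), on the funnel's axis, 125 mm from the board's middle, 26 mm below the board's underside.
- beaker: Clear glass beaker, 68 mm across, 75 mm high, standing on the bench out in front of the stand's edge, where the stem comes once the line is flush. Origin at the centre of its underside.
- amber_bottle: Bystander: amber glass bottle with black cap, 66 mm across, 140 mm high. Origin at the centre of its underside.
- measuring_cylinder: Bystander: clear plastic measuring cylinder, 195 mm high, foot 72 mm across, tube 34 mm. Origin at the centre of its underside.
- jar: Bystander: low white jar, 60 mm across, 60 mm high. Origin at the centre of its underside.
Not all that is in view belongs to the job. Leave any green or pink look-alike of the beaker alone.

How it is judged:
By the outcome, as a careful person would: the job done as asked, in the order asked, and still so for the second after the job is handed in, while the arm keeps its last pose, push and grip.
It also fails if it takes over 32 s, if anything falls off the work surface, if the arm or the gripper's body presses on something with over 40 N, if the wrist force passes 120 N, or if a joint passes its speed limit or range.

## Working session

There is one attempt and no reset: what is moved stays moved. The work goes in short steps, Python scripts to look and compute and a tool call to move; the robot and the scene stay as the last step left them, time stands still between calls to the robot, and variables do not carry over. Pictures are saved under pics/ and viewed, about 8 in all and at most 12, crops included, and the job is handed in when it is done.

Besides the shell and the picture viewer there is one more tool, called after "Emit:" as name([rows], argument=value, ...), one row to a line, values as JSON. drive_tool: Moves the arm, as the interface text tells. Its arguments: {"type":"object","properties":{"moves":{"type":"array","items":{"type":"object","properties":{"dx":{"type":"number"},"dy":{"type":"number"},"dz":{"type":"number"},"ax":{"type":"number"},"ay":{"type":"number"},"az":{"type":"number"},"gripper":{"type":"number"}}}},"force":{"type":"number"}},"required":["moves"]}

```bash
mkdir -p pics; ls
cat > h.py <<'E'
import numpy as np, cv2
from station import env
def shot(name,fn):
    p=env.camera(name); cv2.imwrite('pics/'+fn,p['pixels']); return p
E
python3 - <<'E'
from h import *
ps={n:shot(n,n+'1.png') for n in('side','top')}
cv2.imwrite('pics/both.png',np.vstack([ps['side']['pixels'],ps['top']['pixels']])[:, :] if 0 else cv2.resize(np.hstack([ps['side']['pixels'],ps['top']['pixels']]),(800,300)))
for n,p in ps.items():
    print(n,p['fx'],p['fy'],p['cx'],p['cy'],p['k1'],np.round(p['extrinsics'],4).tolist())
    for t in ['stand','funnel_board','board_line','board_grip','beaker','amber_bottle','measuring_cylinder','jar']:
        print(t,[(b['bbox'],round(b['confidence'],2)) for b in env.boxes_of(p,t)[:3]])
print(env.sense(),env.finger_overhang)
E
```

```text
pics
side 496.06555167433646 496.06555167433646 256.8189080447865 196.17688107399496 -0.19630710616696534 [[0.9946, -0.1019, 0.0175, -0.5543], [-0.0567, -0.6792, -0.7318, 0.1049], [0.0864, 0.7268, -0.6813, 1.117], [0.0, 0.0, 0.0, 1.0]]
stand [([207.2, 106.4, 84.4, 114.6], 0.97)]
funnel_board [([216.1, 91.9, 91.1, 109.9], 0.67), ([193.4, 199.3, 34.8, 60.7], 0.16)]
board_line [([215.3, 93.3, 94.5, 105.3], 0.89), ([280.5, 231.1, 31.3, 41.8], 0.69)]
board_grip [([217.4, 95.8, 93.7, 104.7], 0.85)]
beaker [([300.7, 158.8, 24.3, 25.5], 0.74), ([313.6, 198.5, 29.3, 42.4], 0.73), ([281.4, 230.2, 30.8, 41.9], 0.72)]
amber_bottle [([193.4, 200.7, 33.0, 61.9], 0.97)]
measuring_cylinder [([289.2, 241.0, 41.0, 84.7], 0.67)]
jar [([299.7, 155.9, 24.5, 28.8], 0.88)]
top 470.448601538083 470.448601538083 257.976038031903 197.04818215567664 -0.040652719947835085 [[0.0108, -0.9999, -0.0003, -0.0465], [-0.9866, -0.0106, -0.1631, 0.5587], [0.1631, 0.0021, -0.9866, 1.0889], [0.0, 0.0, 0.0, 1.0]]
stand [([99.6, 157.9, 132.6, 78.6], 0.62)]
funnel_board [([99.2, 145.1, 158.7, 82.1], 0.58), ([100.2, 164.7, 13
[... 388 characters left out ...]
 0.9, 'qpos': array([ 1.28030969,  0.7064684 , -0.02764389,  1.48457007,  0.02199195,
        0.95089029, -0.07551509]), 'qvel': array([-0.00042205, -0.00082466, -0.00037841, -0.00040959, -0.00087497,
        0.00339642, -0.00070691]), 'joint_torque': array([-4.04939085e-03, -8.83042216e+01,  1.23244710e+00, -2.36389607e+01,
        1.68330182e-02,  1.86446901e-03,  1.21640021e-06]), 'position': array([ 0.14160051, -0.55729122,  0.4046928 ]), 'orientation': array([ 0.08771588,  0.70165656,  0.08774467, -0.70163015]), 'contact_force': array([-0.12315708,  0.18241225,  0.35818426]), 'wrist_torque': array([-1.57241492e-02,  2.73610742e-03,  2.43472096e-05]), 'width': 0.08538399992699604} 0.1734
```

View pics/side1.png

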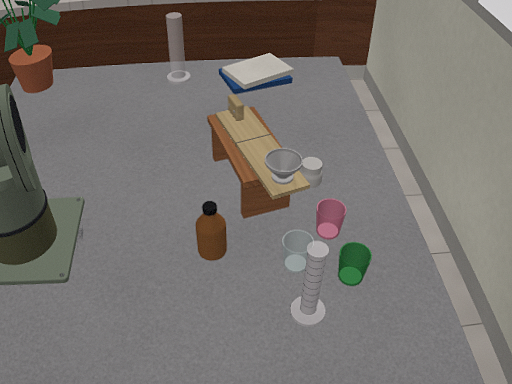

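View pics/top1.png

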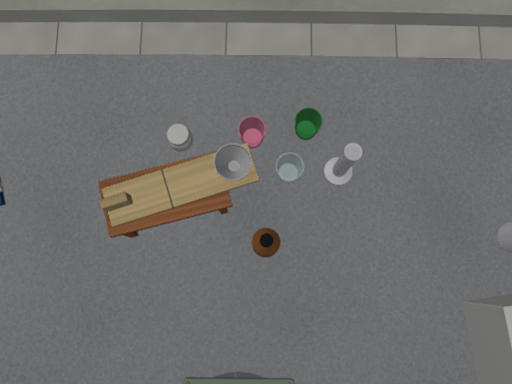

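The clear beaker is at about (289,167) in top and (297,252) in side. The pink glass (252,132) and the green one (308,123) in top are the look-alikes. The clear one in front of the stand's edge fits. I'll confirm this in an enlarged crop, which also lets me measure the board and stand.

Run:
```python
import cv2
a=cv2.imread('pics/top1.png')[105:255,90:310]
cv2.imwrite('pics/c1.png',cv2.resize(a,(792,540),interpolation=cv2.INTER_CUBIC))
a=cv2.imread('pics/side1.png')[85:285,195:355]
cv2.imwrite('pics/c2.png',cv2.resize(a,(480,600),interpolation=cv2.INTER_CUBIC))
```

```text
(no output)
```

View pics/c1.png

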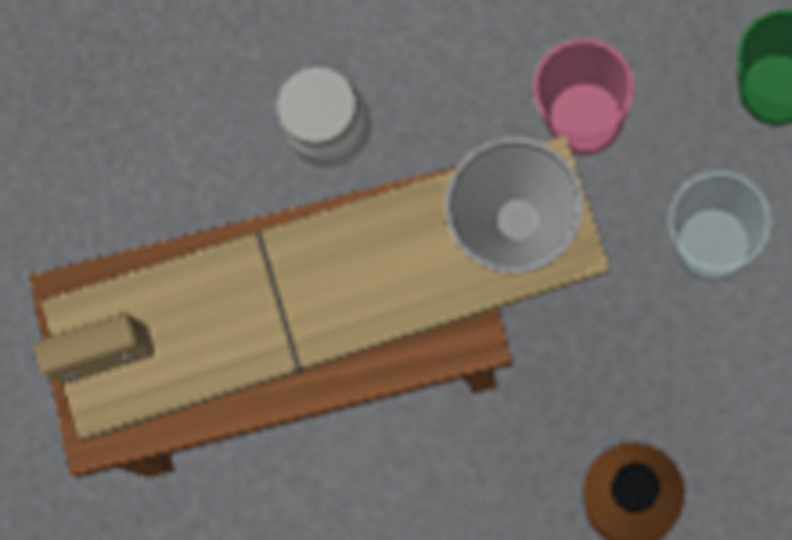

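View pics/c2.png

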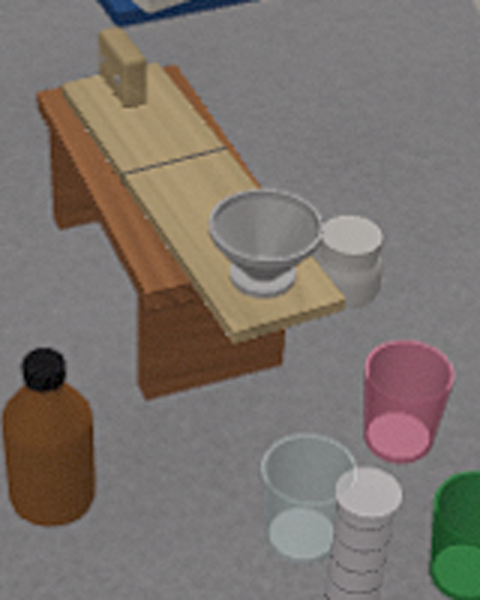

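The crops show the clear beaker centred ahead of the board, with its bottom at about (713,242) in c1. Pink and green stand off to the side. The stand's top corners in c1 are (32,276), (75,474) and (512,360). The board's are (42,299), (80,437), (608,268) and (570,138), and the scored line runs (260,233)-(300,370). Now I'll turn these into world positions.

```bash
cat >> h.py <<'E'
def ray(p,uv):
    K=np.array([[p['fx'],0,p['cx']],[0,p['fy'],p['cy']],[0,0,1]]);E=np.array(p['extrinsics'])
    d=np.append(cv2.undistortPoints(np.array([[uv]],float),K,np.array([p['k1'],0,0,0.]),)[0,0],1)
    return -E[:3,:3].T@E[:3,3], E[:3,:3].T@d
def atz(p,uv,z):
    o,d=ray(p,uv); return (o+d*(z-o[2])/d[2])[:2]
def proj(p,X):
    E=np.array(p['extrinsics']);c=E[:3,:3]@X+E[:3,3];s=c[:2]/c[2];s=s*(1+p['k1']*s@s);return s*p['fx']+[p['cx'],p['cy']]
E
python3 - <<'E'
from h import *
np.set_printoptions(precision=4,suppress=True)
T=env.camera('top');S=env.camera('side')
c1=lambda q:(90+(q[0]+.5)/3.6-.5,105+(q[1]+.5)/3.6-.5)
c2=lambda q:(195+(q[0]+.5)/3-.5,85+(q[1]+.5)/3-.5)
g=lambda L,z:np.array([atz(T,c1(q),z) for q in L])
g2=lambda L,z:np.array([atz(S,c2(q),z) for q in L])
ang=lambda a,b:np.degrees(np.arctan2(*(b-a)[::-1]))
st=g([(32,276),(75,474),(512,360)],.13)
print('stand',st.tolist(),'len',np.linalg.norm(st[2]-st[1]),'wid',np.linalg.norm(st[1]-st[0]),'yaw',ang(st[1],st[2]),ang(st[1],st[0])-90)
print('stand c',(st[0]+st[2])/2)
s2=g2([(38,95),(147,297),(283,287)],.13);print('side stand',s2.tolist())
b=g([(42,299),(80,437),(608,268),(570,138)],.142)
print('board',b.tolist(),'c',b.mean(0),'yaw',ang(b[1],b[2]),ang(b[0],b[3]),ang(b[1],b[0])-90,np.linalg.norm(b[2]-b[1]))
b2=g2([(62,87),(237,333),(343,300)],.142);print('side board',b2.tolist(),ang(b2[0],b2[1]))
l=g([(260,233),(300,370)],.142);print('line',l.tolist(),l.mean(0)); l2=g2([(124,174),(228,148)],.142);print('line side',l2.tolist(),l2.mean(0))
print('grip top',g([(36,345),(42,377),(139,348),(128,313)],.188).mean(0), 'side',g2([(99,32),(113,30),(146,67),(130,72)],.188).mean(0))
print('beaker bot',g([(713,242)],0.003),'rim',g([(719,221)],.075),'side bot',g2([(302,533)],.003),'rim',g2([(308,475)],.075))
print('funnel rim',g([(514,205)],.192),g2([(266,231)],.192))
E
```

```text
stand [[0.5773298822332706, 0.3191294913178578], [0.453789966396252, 0.28435173901262734], [0.5274823448300083, 0.017253579820691853]] len 0.2770775943358547 wid 0.12834174247072386 yaw -74.57581983882982 -74.27754504534114
stand c [0.5524 0.1682]
side stand [[0.4552085203560284, 0.2797420702219633], [0.5271953437617404, 0.01051517823520598], [0.6276514533651951, 0.013378133225411704]]
board [[0.5605705434595203, 0.30772972879141886], [0.47542431467734186, 0.27884881874636375], [0.5836581613498184, -0.04148107956745065], [0.6662543121785685, -0.01686561587575931]] c [0.5715 0.1321] yaw -71.33079219033952 -71.96546490718205 -71.26348061755098 0.33812099804546275
side board [[0.4760137003521955, 0.27221026874305476], [0.585483194222772, -0.04588061838645119], [0.6658189970452664, -0.017694360488790473]] -71.00933748402304
line [[0.6035385361229822, 0.17438997327992284], [0.5181135817166322, 0.14605283631792118]] [0.5608 0.1602]
line side [[0.520027885698336, 0.1443424699585022], [0.6061672765604637, 0.17265084971674738]] [0.5631 0.1585]
grip top [0.5246 0.264 ] side [0.5262 0.2539]
beaker bot [[ 0.6315 -0.1148]] rim [[ 0.6298 -0.1143]] side bot [[ 0.6305 -0.1156]] rim [[ 0.6283 -0.1226]]
funnel rim [[0.6108 0.0143]] [[0.6103 0.0034]]
```

```bash
cat >> h.py <<'E'
from scipy.spatial.transform import Rotation as Ro
np.set_printoptions(precision=4,suppress=True)
def R():
    s=env.sense();return Ro.from_quat(s['orientation'],scalar_first=True),s
def goal(xyz,yaw):  # tool x down, tool y along heading yaw(deg) mod 180
    r,s=R();y=np.radians(yaw)
    best=None
    for k in(0,np.pi):
        Y=np.array([np.cos(y+k),np.sin(y+k),0]);X=np.array([0,0,-1.]);G=Ro.from_matrix(np.array([X,Y,np.cross(X,Y)]).T)
        v=np.degrees((r.inv()*G).as_rotvec())
        if best is None or np.linalg.norm(v)<np.linalg.norm(best):best=v
    print('t',s['time'],'pos',s['position'],'shift mm',r.inv().apply(np.array(xyz)-s['position'])*1e3,'turn',best,'q',s['qpos'],'w',s['width'],'F',s['contact_force'])
E
python3 - <<'E'
from h import *
r,s=R();print(r.as_matrix())
goal([.43,-.25,.45],18.5);goal([.527,.265,.45],18.5)
p=env.camera('top');print(atz(p,(338,172),0))
E
```

```text
[[-0.      0.2462 -0.9692]
 [ 0.0002 -0.9692 -0.2462]
 [-1.     -0.0002 -0.    ]]
t 1.0 pos [ 0.1416 -0.5573  0.4046] shift mm [ -45.3101 -226.8098 -355.1824] turn [85.754   0.0079  0.0093] q [ 1.2803  0.7065 -0.0276  1.4846  0.022   0.9509 -0.0755] w 0.08552218357586254 F [ 0.2093 -0.6909  0.413 ]
t 1.0 pos [ 0.1416 -0.5573  0.4046] shift mm [ -45.2162 -702.0715 -575.9998] turn [85.754   0.0079  0.0093] q [ 1.2803  0.7065 -0.0276  1.4846  0.022   0.9509 -0.0755] w 0.08552218357586254 F [ 0.2093 -0.6909  0.413 ]
[ 0.6333 -0.2426]
```

```bash
cat >> h.py <<'E'
def plan(xyz,ax,n):
    r,s=R();d=(np.array(xyz)-s['position'])/n
    for i in range(n):
        print(np.round(r.inv().apply(d)*1e3,1),ax/n); r=r*Ro.from_rotvec([np.radians(ax/n),0,0])
E
python3 - <<'E'
from h import *
plan([.42,-.25,.45],-50,8)
E
```

```text
[ -5.7 -28.7 -43.2] -6.25
[ -5.7 -23.8 -46. ] -6.25
[ -5.7 -18.6 -48.4] -6.25
[ -5.7 -13.3 -50.1] -6.25
[ -5.7  -7.7 -51.3] -6.25
[ -5.7  -2.1 -51.8] -6.25
[ -5.7   3.6 -51.7] -6.25
[ -5.7   9.2 -51. ] -6.25
```

Emit:
drive_tool([
  {"dx":-6,"dy":-29,"dz":-43,"ax":-6,"gripper":1},
  {"dx":-6,"dy":-24,"dz":-46,"ax":-6},
  {"dx":-6,"dy":-19,"dz":-48,"ax":-6},
  {"dx":-6,"dy":-13,"dz":-50,"ax":-6},
  {"dx":-6,"dy":-8,"dz":-51,"ax":-6},
])

```text
$.moves[0]: bad value
```

Emit:
drive_tool([
  {"dx":-6,"dy":-2,"dz":-52,"ax":-6},
  {"dx":-6,"dy":4,"dz":-52,"ax":-6},
  {"dx":-6,"dy":9,"dz":-51,"ax":-6},
  {},
])

```text
$.moves[0]: bad value
```

Run:
```python
from h import *
goal([.527,.265,.45],18.5)
plan([.527,.265,.45],-46,10)
```

```text
t 1.05 pos [ 0.1416 -0.5573  0.4047] shift mm [ -45.2789 -702.1052 -575.9863] turn [85.7526  0.0026  0.0035] q [ 1.2803  0.7065 -0.0276  1.4846  0.022   0.9509 -0.0755] w 0.08533505647578254 F [-0.2773 -0.3019 -0.2242]
[ -4.5 -70.2 -57.6] -4.6
[ -4.5 -65.4 -63. ] -4.6
[ -4.5 -60.1 -68.1] -4.6
[ -4.5 -54.4 -72.7] -4.6
[ -4.5 -48.4 -76.8] -4.6
[ -4.5 -42.1 -80.5] -4.6
[ -4.5 -35.5 -83.6] -4.6
[ -4.5 -28.7 -86.2] -4.6
[ -4.5 -21.7 -88.2] -4.6
[ -4.5 -14.6 -89.6] -4.6
```

Rows seem to need every field, so I'll fill them all in.

Emit:
drive_tool([
  {"dx":-6,"dy":-29,"dz":-43,"ax":-6,"ay":0,"az":0,"gripper":1},
  {"dx":-6,"dy":-24,"dz":-46,"ax":-6,"ay":0,"az":0,"gripper":1},
  {"dx":-6,"dy":-19,"dz":-48,"ax":-6,"ay":0,"az":0,"gripper":1},
  {"dx":-6,"dy":-13,"dz":-50,"ax":-6,"ay":0,"az":0,"gripper":1},
  {"dx":-6,"dy":-8,"dz":-51,"ax":-6,"ay":0,"az":0,"gripper":1},
])

```text
time: 1.68
position: [0.317, -0.365, 0.435]
orientation: [0.268, 0.655, 0.267, -0.655]
contact_force: [0.9, -0.6, -0.8]
width: 0.0851
```

Emit:
drive_tool([
  {"dx":-6,"dy":-2,"dz":-52,"ax":-6,"ay":0,"az":0,"gripper":1},
  {"dx":-6,"dy":4,"dz":-52,"ax":-6,"ay":0,"az":0,"gripper":1},
  {"dx":-6,"dy":9,"dz":-51,"ax":-6,"ay":0,"az":0,"gripper":1},
])

```text
time: 2.05
position: [0.425, -0.2524, 0.4531]
orientation: [0.367, 0.605, 0.366, -0.605]
contact_force: [0.5, -0.3, 0.1]
width: 0.0853
```

Run:
```python
from h import *
goal([.527,.265,.45],18.5)
plan([.527,.265,.45],-46,10)
```

```text
t 2.05 pos [ 0.425  -0.2524  0.4531] shift mm [   3.0026 -148.9665 -505.9164] turn [-46.0551   0.0102  -0.0192] q [ 0.6145  0.5321 -0.2457  1.686   0.1532  0.942  -0.1698] w 0.08531028553574431 F [ 0.4578 -0.2631  0.0574]
[  0.3 -14.9 -50.6] -4.6
[  0.3 -10.8 -51.6] -4.6
[  0.3  -6.6 -52.3] -4.6
[  0.3  -2.4 -52.7] -4.6
[  0.3   1.8 -52.7] -4.6
[  0.3   6.1 -52.4] -4.6
[  0.3  10.2 -51.7] -4.6
[  0.3  14.4 -50.7] -4.6
[  0.3  18.4 -49.4] -4.6
[  0.3  22.3 -47.8] -4.6
```

Emit:
drive_tool([
  {"dx":0,"dy":-15,"dz":-51,"ax":-4.6,"ay":0,"az":0,"gripper":1},
  {"dx":0,"dy":-11,"dz":-52,"ax":-4.6,"ay":0,"az":0,"gripper":1},
  {"dx":0,"dy":-7,"dz":-52,"ax":-4.6,"ay":0,"az":0,"gripper":1},
  {"dx":0,"dy":-2,"dz":-53,"ax":-4.6,"ay":0,"az":0,"gripper":1},
  {"dx":0,"dy":2,"dz":-53,"ax":-4.6,"ay":0,"az":0,"gripper":1},
])

```text
time: 2.68
position: [0.4763, 0.0076, 0.4529]
orientation: [0.48, 0.52, 0.479, -0.52]
contact_force: [0.9, -0.5, -0.3]
width: 0.0852
```

Emit:
drive_tool([
  {"dx":0,"dy":6,"dz":-52,"ax":-4.6,"ay":0,"az":0,"gripper":1},
  {"dx":0,"dy":10,"dz":-52,"ax":-4.6,"ay":0,"az":0,"gripper":1},
  {"dx":0,"dy":14,"dz":-51,"ax":-4.6,"ay":0,"az":0,"gripper":1},
  {"dx":0,"dy":18,"dz":-49,"ax":-4.6,"ay":0,"az":0,"gripper":1},
  {"dx":0,"dy":22,"dz":-48,"ax":-4.6,"ay":0,"az":0,"gripper":1},
])

```text
time: 3.3
position: [0.5268, 0.2658, 0.4528]
orientation: [0.574, 0.414, 0.573, -0.414]
contact_force: [0.7, -0.7, 0.2]
width: 0.0851
```

Run:
```python
from h import *
goal([.527,.265,.390],18.5)
p=shot('top','top2.png');q=shot('side','side2.png')
r,s=R()
for P,f,(x0,y0,w,h) in((p,'t',(70,130,130,110)),(q,'s',(180,40,130,110))):
    im=cv2.resize(P['pixels'][y0:y0+h,x0:x0+w],(w*3,h*3),interpolation=cv2.INTER_CUBIC)
    cv2.imwrite(f'pics/{f}2c.png',im)
a=cv2.imread('pics/t2c.png');b=cv2.imread('pics/s2c.png');cv2.imwrite('pics/ab.png',np.hstack([a,b]))
# where the grasp point would be, and the predicted grip top corners
d=np.array([np.cos(np.radians(-71.5)),np.sin(np.radians(-71.5))]);n=np.array([-d[1],d[0]]);g=np.array([.527,.265])
for P in(p,q):print([proj(P,np.append(g+i*.03*d+j*.011*n,.188)) for i in(-1,1) for j in(-1,1)])
```

```text
t 3.3 pos [0.5268 0.2658 0.4528] shift mm [62.8285 -0.1074  0.7829] turn [-0.1175  0.0035 -0.0148] q [-0.3167  0.7059 -0.4331  1.3373  0.3013  1.1626 -0.4569] w 0.0851264541450265 F [ 0.6825 -0.675   0.2456]
[array([100.8647, 208.7696]), array([ 98.2331, 198.9591]), array([128.1639, 200.1371]), array([125.4392, 190.3725])]
[array([226.7098,  94.0509]), array([234.7517,  92.2791]), array([235.767 , 105.8153]), array([244.0414, 103.923 ])]
```

View pics/ab.png

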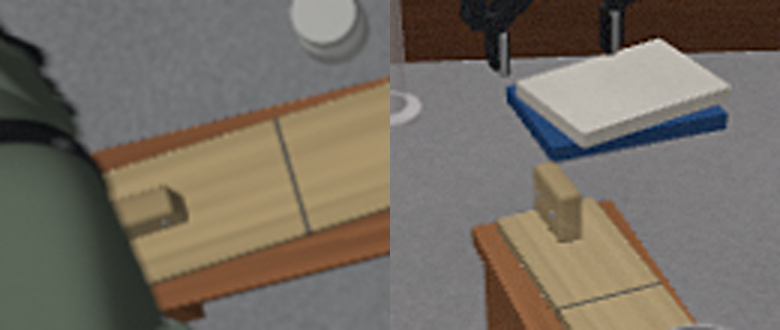

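The grip bar in the side crop matches the prediction: about 1 px off sideways, a few mm along its length. Descending now.

Emit:
drive_tool([
  {"dx":40,"dy":0,"dz":0,"ax":0,"ay":0,"az":0,"gripper":1},
  {"dx":40,"dy":0,"dz":0,"ax":0,"ay":0,"az":0,"gripper":1},
  {"dx":26,"dy":0,"dz":1,"ax":0,"ay":0,"az":0,"gripper":1},
  {"dx":19,"dy":0,"dz":0,"ax":0,"ay":0,"az":0,"gripper":1},
  {"dx":0,"dy":0,"dz":0,"ax":0,"ay":0,"az":0,"gripper":1},
])

```text
time: 4.03
position: [0.5269, 0.2629, 0.3269]
orientation: [0.573, 0.414, 0.573, -0.415]
contact_force: [-0.9, -0.1, 0.2]
width: 0.0851
```

Emit:
drive_tool([
  {"dx":0,"dy":0,"dz":0,"ax":0,"ay":0,"az":0,"gripper":-0.3},
  {"dx":0,"dy":0,"dz":0,"ax":0,"ay":0,"az":0,"gripper":-0.4},
  {"dx":0,"dy":0,"dz":0,"ax":0,"ay":0,"az":0,"gripper":-0.5},
  {"dx":0,"dy":0,"dz":0,"ax":0,"ay":0,"az":0,"gripper":-1},
  {"dx":0,"dy":0,"dz":0,"ax":0,"ay":0,"az":0,"gripper":-1},
], force=60)

```text
time: 4.65
position: [0.527, 0.2633, 0.3282]
orientation: [0.573, 0.415, 0.573, -0.414]
contact_force: [-0.3, -1.2, 6.2]
width: 0.0212
```

Emit:
drive_tool([
  {"dx":0,"dy":0,"dz":0,"ax":0,"ay":0,"az":0,"gripper":-1},
  {"dx":0,"dy":0,"dz":0,"ax":0,"ay":0,"az":0,"gripper":-1},
  {"dx":0,"dy":0,"dz":0,"ax":0,"ay":0,"az":0,"gripper":-1},
])

```text
time: 5.03
position: [0.527, 0.2633, 0.3282]
orientation: [0.573, 0.415, 0.573, -0.414]
contact_force: [-0.8, -0.8, 6.2]
width: 0.0209
```

Run:
```python
from h import *
goal([.527,.265,.327],18.5)
p=env.camera('top');q=env.camera('side')
a=cv2.resize(p['pixels'][120:240,90:275],None,fx=4.3,fy=4.3,interpolation=cv2.INTER_CUBIC)
cv2.imwrite('pics/t3.png',a)
a=cv2.resize(q['pixels'][80:230,200:320],None,fx=4,fy=4,interpolation=cv2.INTER_CUBIC)
cv2.imwrite('pics/s3.png',a)
```

```text
t 5.025 pos [0.527  0.2633 0.3282] shift mm [ 1.226   0.5023 -1.6721] turn [-0.2442 -0.0071 -0.0408] q [-0.3294  0.8413 -0.3855  1.52    0.3808  0.8546 -0.5318] w 0.020882929328837486 F [-0.8176 -0.7994  6.2424]
```

View pics/t3.png

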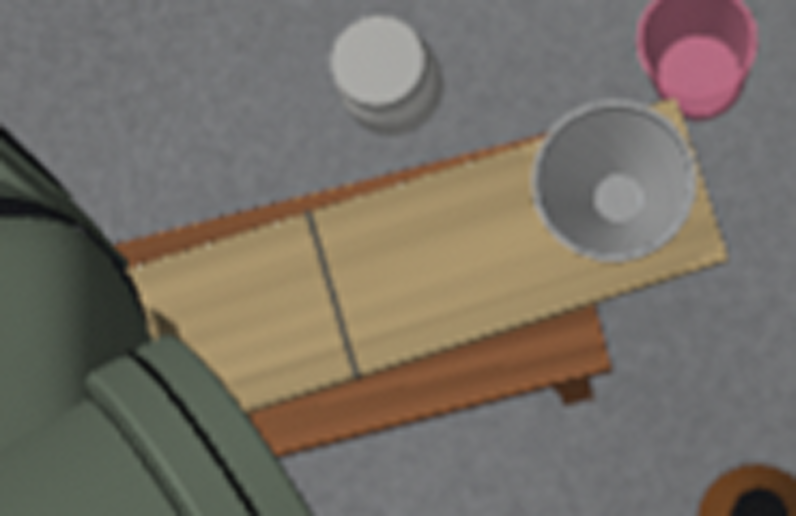

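Run:
```python
from h import *
T=env.camera('top')
c=lambda q:(90+(q[0]+.5)/4.3-.5,120+(q[1]+.5)/4.3-.5)
g=lambda L,z:np.array([atz(T,c(q),z) for q in L])
ang=lambda a,b:np.degrees(np.arctan2(*(b-a)[::-1]))
st=g([(610,369),(280,455),(596,305),(120,245),(540,137)],.13)
print('stand',st,'yaw',ang(st[1],st[0]),ang(st[0],st[2])-90,ang(st[3],st[4]))
y=np.radians(-74.5);d=np.array([np.cos(y),np.sin(y)]);n=np.array([-d[1],d[0]])
E=st[0]+.065*n;print('edge mid',E,'stem goal',E+.155*d,'width check',(st[3]-st[0])@n)
b=g([(246,411),(725,262),(676,100),(130,268)],.142)
print('board yaw',ang(b[0],b[1]),ang(b[3],b[2]),'corner ends',b[1],b[2])
l=g([(308,212),(356,378)],.142);print('line',l.mean(0),ang(l[1],l[0])-90)
m=l.mean(0);print('line rel edge: along',(m-E)@d,'lat',(m-E)@n,'front end mid rel', ((b[1]+b[2])/2-E)@d,((b[1]+b[2])/2-E)@n)
```

```text
stand [[0.5257 0.0181]
 [0.4791 0.1872]
 [0.5592 0.026 ]
 [0.5886 0.2766]
 [0.649  0.0575]] yaw -74.59295454263567 -76.66246712468242 -74.59157821584881
edge mid [0.5883 0.0354] stem goal [ 0.6298 -0.1139] width check 0.1296968125688501
board yaw -71.80785750049537 -71.80281088579585 corner ends [ 0.5803 -0.0408] [ 0.6665 -0.0143]
line [0.5612 0.1616] -71.78193310351135
line rel edge: along -0.12877324268262322 lat 0.0075575493653111826 front end mid rel 0.07008448181785314 0.01695810435519302
```

Gripped, with the board resting on the stand. Its line is 129 mm short of the edge, about 2.8° off the stand's axis and slightly off to one side. I'll slide it outward and straighten it as it goes.

Emit:
drive_tool([
  {"dx":0,"dy":-1,"dz":6,"ax":0.5,"ay":0,"az":0,"gripper":-1},
  {"dx":0,"dy":-0.9,"dz":10,"ax":0.6,"ay":0,"az":0,"gripper":-1},
  {"dx":0,"dy":-0.8,"dz":10,"ax":0.6,"ay":0,"az":0,"gripper":-1},
  {"dx":0,"dy":-0.7,"dz":10,"ax":0.6,"ay":0,"az":0,"gripper":-1},
  {"dx":0,"dy":-0.6,"dz":10,"ax":0.5,"ay":0,"az":0,"gripper":-1},
])

```text
time: 5.8
position: [0.5366, 0.2186, 0.3282]
orientation: [0.563, 0.429, 0.563, -0.427]
contact_force: [-0.4, 6.7, 4.5]
width: 0.0216
```

Emit:
drive_tool([
  {"dx":0,"dy":0,"dz":10,"ax":0,"ay":0,"az":0,"gripper":-1},
  {"dx":0,"dy":0,"dz":10,"ax":0,"ay":0,"az":0,"gripper":-1},
  {"dx":0,"dy":0,"dz":10,"ax":0,"ay":0,"az":0,"gripper":-1},
  {"dx":0,"dy":0,"dz":10,"ax":0,"ay":0,"az":0,"gripper":-1},
  {"dx":0,"dy":0,"dz":10,"ax":0,"ay":0,"az":0,"gripper":-1},
])

```text
time: 6.42
position: [0.5499, 0.1704, 0.3282]
orientation: [0.563, 0.429, 0.563, -0.427]
contact_force: [-2.0, 6.4, 5.7]
width: 0.0212
```

Emit:
drive_tool([
  {"dx":0,"dy":0,"dz":10,"ax":0,"ay":0,"az":0,"gripper":-1},
  {"dx":0,"dy":0,"dz":10,"ax":0,"ay":0,"az":0,"gripper":-1},
  {"dx":0,"dy":0,"dz":6,"ax":0,"ay":0,"az":0,"gripper":-1},
  {"dx":0,"dy":0,"dz":0,"ax":0,"ay":0,"az":0,"gripper":-1},
])

```text
time: 6.92
position: [0.5571, 0.1447, 0.3282]
orientation: [0.563, 0.429, 0.563, -0.428]
contact_force: [1.4, 0.8, 6.4]
width: 0.021
```

Run:
```python
from h import *
goal([.5591,.1386,.327],15.4)
p=env.camera('top')
a=cv2.resize(p['pixels'][110:240,130:315],None,fx=4.3,fy=4.3,interpolation=cv2.INTER_CUBIC)
cv2.imwrite('pics/t4.png',a)
```

```text
t 6.925 pos [0.5571 0.1447 0.3282] shift mm [1.2045 0.3263 6.3962] turn [ 0.0296 -0.0335 -0.0656] q [-0.1124  0.8241 -0.3943  1.5724  0.3939  0.8235 -0.3935] w 0.02103891195788876 F [1.3695 0.7517 6.3581]
```

View pics/t4.png

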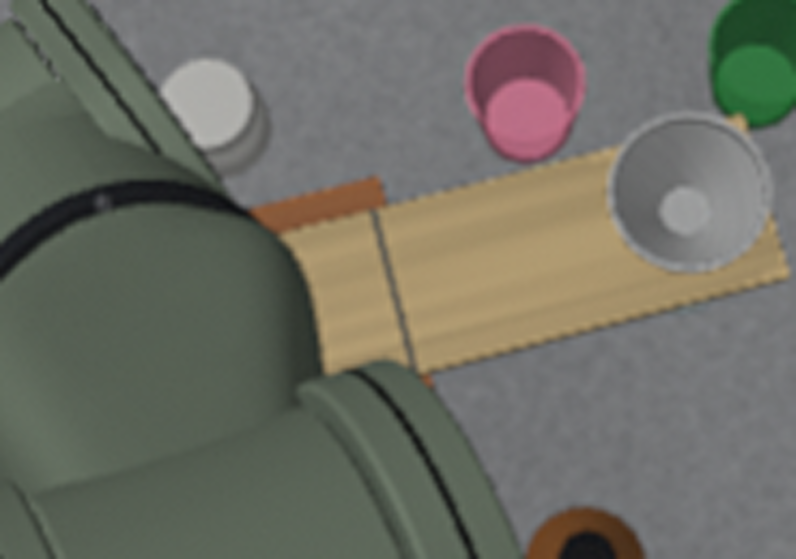

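Run:
```python
from h import *
T=env.camera('top')
c=lambda q:(130+(q[0]+.5)/4.3-.5,110+(q[1]+.5)/4.3-.5)
g=lambda L,z:np.array([atz(T,c(q),z) for q in L])
ang=lambda a,b:np.degrees(np.arctan2(*(b-a)[::-1]))
y=np.radians(-74.6);d=np.array([np.cos(y),np.sin(y)]);n=np.array([-d[1],d[0]])
e=g([(383,178),(387,200),(432,379)],.13)
l=g([(373,211),(414,371)],.142);print('edge pts',e,'line',l,l.mean(0),'edge yaw',ang(e[2],e[0])-90,'line yaw',ang(l[1],l[0])-90)
b=g([(420,375),(789,272),(386,210),(610,151),(745,115)],.142);print('board yaw',ang(b[0],b[1]),ang(b[2],b[3]))
for E in((e[0]-.065*n),np.array([.5883,.0354])):
  print('line rel edge along,lat',(l.mean(0)-E)@d*1e3,(l.mean(0)-E)@n*1e3,'front end',((b[1]+b[4])/2-E)@d*1e3,((b[1]+b[4])/2-E)@n*1e3)
print((e-l.mean(0))@d)
print('stem would-be',l.mean(0)+.155*d,'funnel', g([(690,192)],.192))
```

```text
edge pts [[0.6501 0.0496]
 [0.6382 0.0472]
 [0.543  0.0215]] line [[0.6292 0.0533]
 [0.5451 0.0301]] [0.5871 0.0417] edge yaw -75.3143477705046 line yaw -74.58275518776053
board yaw -73.5378407395616 -74.19033452775614
line rel edge along,lat -9.105115917397967 2.1503278296067423 front end 191.5922361777387 2.815813394235973
line rel edge along,lat -6.39449981631848 0.5447001662991318 front end 194.3028522788182 1.2101857309283657
[0.0091 0.0083 0.0077]
stem would-be [ 0.6283 -0.1077] funnel [[ 0.6281 -0.1082]]
```

Emit:
drive_tool([
  {"dx":0,"dy":-0.5,"dz":3,"ax":0.1,"ay":0,"az":0,"gripper":-1},
  {"dx":0,"dy":-0.3,"dz":3,"ax":0.1,"ay":0,"az":0,"gripper":-1},
  {"dx":0,"dy":0,"dz":1,"ax":0,"ay":0,"az":0,"gripper":-1},
  {"dx":0,"dy":0,"dz":0,"ax":0,"ay":0,"az":0,"gripper":-1},
])

```text
time: 7.52
position: [0.558, 0.1386, 0.3283]
orientation: [0.562, 0.43, 0.562, -0.428]
contact_force: [-1.1, 6.6, 5.8]
width: 0.021
```

Run:
```python
from h import *
goal([.5591,.1386,.327],15.4)
p=env.camera('top');q=env.camera('side')
a=cv2.resize(p['pixels'][135:210,200:300],None,fx=8,fy=8,interpolation=cv2.INTER_CUBIC)
cv2.imwrite('pics/t5.png',a)
b=cv2.resize(q['pixels'][125:265,215:345],(557,600),interpolation=cv2.INTER_CUBIC)
cv2.imwrite('pics/s5.png',b)
```

```text
t 7.525 pos [0.558  0.1386 0.3283] shift mm [1.2688 1.1072 0.2817] turn [-0.1178 -0.0963 -0.08  ] q [-0.1008  0.8233 -0.3955  1.5749  0.3939  0.8217 -0.386 ] w 0.02098338325762769 F [-1.1387  6.5696  5.8324]
```

View pics/t5.png

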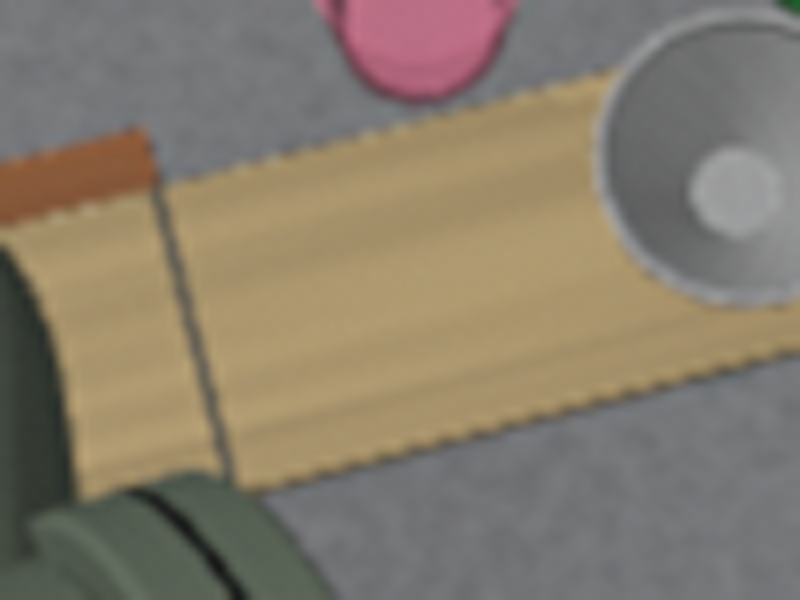

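View pics/s5.png

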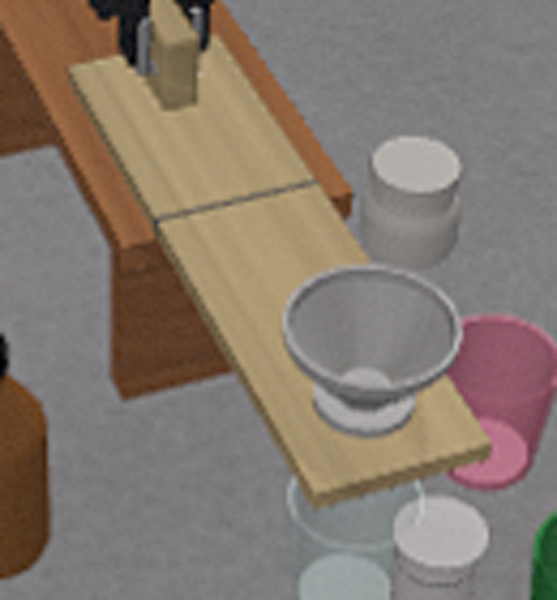

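Run:
```python
from h import *
T=env.camera('top');S=env.camera('side')
g=lambda P,o,k,L,z:np.array([atz(P,(o[0]+(q[0]+.5)/k-.5,o[1]+(q[1]+.5)/k-.5),z) for q in L])
ang=lambda a,b:np.degrees(np.arctan2(*(b-a)[::-1]))
y=np.radians(-74.6);d=np.array([np.cos(y),np.sin(y)]);n=np.array([-d[1],d[0]])
def rep(nm,l,E,bk):
    m=l.mean(0);print(nm,'line',m,'along,lat',((m-E)@d*1e3),((m-E)@n*1e3),'line yaw',ang(l[0],l[1])-90,'stem',m+.155*d,'beaker',bk,'diff d,n',(m+.155*d-bk)@d*1e3,(m+.155*d-bk)@n*1e3)
t=lambda L,z:g(T,(200,135),8,L,z); s=lambda L,z:g(S,(215,125),4.2857,L,z)
e=t([(146,127),(158,185)],.13);l=t([(231,484),(158,190)],.142)
bt=np.array([.6308,-.1147])
rep('top',l,e[0]-.065*n,bt);print('edge-line at far side',(e-l[1])@d*1e3)
e=s([(120,249),(351,199)],.13);l=s([(157,219),(316,182)],.142)
bs=np.array([.6295,-.118])
rep('side',l,e.mean(0),bs);print('stand w',np.linalg.norm(e[1]-e[0]),ang(e[0],e[1])-90,(e-l.mean(0))@d*1e3)
b=s([(317,505),(490,452)],.142);print('front end',b, ((b.mean(0)-e.mean(0))@d*1e3),((b.mean(0)-e.mean(0))@n*1e3))
```

```text
top line [0.5886 0.0356] along,lat -1.2737590867462927 0.09824305659432 line yaw -75.05659334554848 stem [ 0.6297 -0.1138] beaker [ 0.6308 -0.1147] diff d,n -1.153531069640922 -0.8099131421532727
edge-line at far side [0.9309 0.1359]
side line [0.5875 0.0332] along,lat -4.265000689730321 1.362719004516746 line yaw -75.04926779837304 stem [ 0.6286 -0.1163] beaker [ 0.6295 -0.118 ] diff d,n -1.8903299902868251 -0.3952212254749363
stand w 0.12771861890817837 -76.55041755185036 [2.0916 6.4384]
front end [[ 0.5973 -0.1782]
 [ 0.6812 -0.1533]] 201.26961340876946 -1.4981359997194525
```

Run:
```python
from h import *
S=env.camera('side');T=env.camera('top')
for P in(S,):
  im=np.mean([env.camera('side')['pixels'].astype(float) for _ in range(6)],0)
im=np.clip(im*1.5,0,255).astype(np.uint8)
a=cv2.resize(im[160:195,238:303],None,fx=12,fy=12,interpolation=cv2.INTER_CUBIC)
y=np.radians(-74.6);d=np.array([np.cos(y),np.sin(y)]);n=np.array([-d[1],d[0]])
for E in([.5883,.0354],):
  E=np.array(E)
  for j in(-.065,-.045,.045,.065):
    u=proj(S,np.append(E+j*n,.13));print(j,(u-[238,160]+.5)*12-.5)
cv2.imwrite('pics/s6.png',a)
```

```text
-0.065 [ 61.5421 262.3964]
-0.045 [163.9053 237.6739]
0.045 [611.6581 129.8496]
0.065 [708.1894 106.6715]
```

View pics/s6.png

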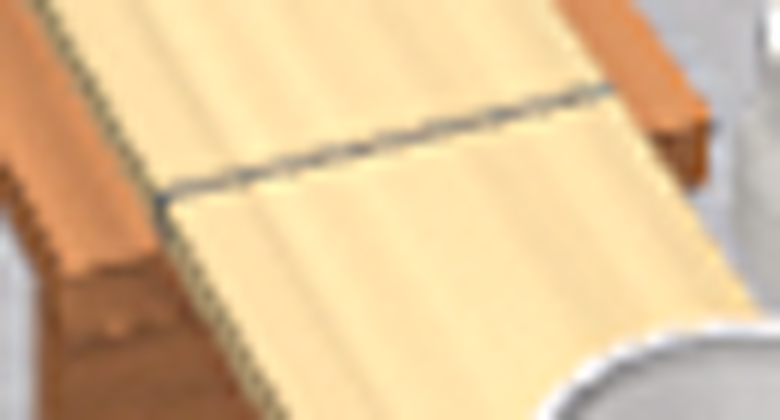

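Run:
```python
from h import *
S=env.camera('side')
f=lambda L,z:np.array([atz(S,(238+(q[0]+.5)/12-.5,160+(q[1]+.5)/12-.5),z) for q in L])
y=np.radians(-74.6);d=np.array([np.cos(y),np.sin(y)]);n=np.array([-d[1],d[0]])
e=f([(62,276),(160,247),(655,137),(708,125)],.13);l=f([(163,200),(612,88)],.142)
print((e-l.mean(0))@d*1e3,(e-l.mean(0))@n*1e3);print((l-l.mean(0))@d*1e3,(l-l.mean(0))@n*1e3)
p=np.polyfit((e-l.mean(0))@n,(e-l.mean(0))@d,1);print(p)
# top: subpixel search on averaged picture
im=np.mean([env.camera('top')['pixels'].astype(float) for _ in range(6)],0)
T=env.camera('top')
E0=np.array([.5883,.0354])
def prof(j,z,a):
    u=np.array([proj(T,np.append(E0+j*n+k*d,z)) for k in a],np.float32)
    return cv2.remap(im.astype(np.float32),u[:,:1],u[:,1:],cv2.INTER_LINEAR)[:,0]
a=np.arange(-.012,.0121,.001)
print('edge far R-B',[(j,np.round(prof(j,.13,a)[:,2]-prof(j,.13,a)[:,0]).astype(int).tolist()) for j in(.05,.055,.06)])
for j in(-.03,-.01,.01,.03): print('line',j,np.round(prof(j,.142,a).mean(1)).astype(int).tolist())
```

```text
[ 1.1548 -0.216   2.2941  2.5017] [-64.7292 -45.1151  53.3112  64.1868]
[ 0.6383 -0.6383] [-44.9765  44.9765]
[0.0157 0.0014]
edge far R-B [(0.05, [74, 75, 75, 75, 74, 74, 74, 74, 74, 73, 70, 58, 45, 29, 12, 3, 0, -2, -2, -3, -5, -5, -3, -2, -2]), (0.055, [77, 77, 77, 77, 77, 77, 77, 78, 79, 80, 79, 77, 57, 36, 18, 3, -5, -5, -5, -4, -4, -3, -3, -3, -3]), (0.06, [79, 79, 79, 79, 80, 80, 80, 80, 81, 81, 81, 66, 51, 31, 10, -3, -4, -5, -5, -4, -3, -3, -3, -3, -3])]
line -0.03 [137, 137, 137, 137, 137, 137, 137, 136, 129, 122, 109, 96, 96, 107, 118, 128, 138, 138, 138, 138, 137, 137, 137, 137, 137]
line -0.01 [148, 148, 148, 148, 149, 149, 149, 149, 143, 132, 120, 107, 98, 112, 127, 137, 145, 149, 149, 149, 148, 148, 148, 148, 148]
line 0.01 [141, 141, 141, 141, 141, 142, 142, 142, 139, 127, 115, 106, 99, 106, 120, 132, 137, 142, 142, 141, 141, 141, 141, 141, 141]
line 0.03 [145, 145, 145, 145, 145, 145, 146, 144, 143, 130, 116, 108, 107, 110, 125, 140, 143, 145, 146, 145, 144, 144, 144, 144, 144]
```

Top view (relative) says 1.0 mm short, side view 1.4 mm and beaker centring about 1–2 mm. I'll nudge 1.2 mm outward.

Emit:
drive_tool([
  {"dx":0,"dy":0,"dz":0.6,"ax":0,"ay":0,"az":0,"gripper":-1},
  {"dx":0,"dy":0,"dz":0.6,"ax":0,"ay":0,"az":0,"gripper":-1},
  {"dx":0,"dy":0,"dz":0,"ax":0,"ay":0,"az":0,"gripper":-1},
  {"dx":0,"dy":0,"dz":0,"ax":0,"ay":0,"az":0,"gripper":-1},
])

```text
time: 9.02
position: [0.5582, 0.1376, 0.3283]
orientation: [0.562, 0.43, 0.562, -0.428]
contact_force: [-1.7, 7.1, 5.9]
width: 0.0217
```

Run:
```python
from h import *
goal([.5591,.1386,.327],15.4)
y=np.radians(-74.6);d=np.array([np.cos(y),np.sin(y)]);n=np.array([-d[1],d[0]])
im=np.mean([env.camera('top')['pixels'].astype(float) for _ in range(6)],0);T=env.camera('top');q=env.camera('side')
E0=np.array([.5883,.0354]);a=np.arange(-.012,.0121,.0005)
def prof(j,z):
    u=np.array([proj(T,np.append(E0+j*n+k*d,z)) for k in a],np.float32)
    return cv2.remap(im.astype(np.float32),u[:,:1],u[:,1:],cv2.INTER_LINEAR)[:,0]
for j in(-.03,-.02,-.01,0,.01,.02,.03):
    v=prof(j,.142).mean(1);w=np.clip(np.median(v)-v-5,0,None);print('line',j,(w@a)/w.sum()*1e3)
for j in(.052,.056,.06):
    v=prof(j,.13);v=v[:,2]-v[:,0];m=(v[:8].mean()+v[-8:].mean())/2;print('edge',j,a[np.argmax(v<m)]*1e3)
cv2.imwrite('pics/s7.png',cv2.resize(q['pixels'][110:290,190:350],None,fx=3.3,fy=3.3,interpolation=cv2.INTER_CUBIC))
```

```text
t 9.025 pos [0.5582 0.1376 0.3283] shift mm [ 1.2544  1.136  -0.7105] turn [-0.1085 -0.1085 -0.0734] q [-0.0988  0.8234 -0.3959  1.5749  0.394   0.8218 -0.3842] w 0.02172278636791728 F [-1.7245  7.1484  5.8822]
line -0.03 0.7811710363858206
line -0.02 0.6604651780526383
line -0.01 0.5148028214065964
line 0 0.5274868215459195
line 0.01 0.5850045709091751
line 0.02 0.6671359376189702
line 0.03 0.6773384496400786
edge 0.052 1.5000000000000118
edge 0.056 1.0000000000000113
edge 0.06 1.0000000000000113
```

View pics/s7.png

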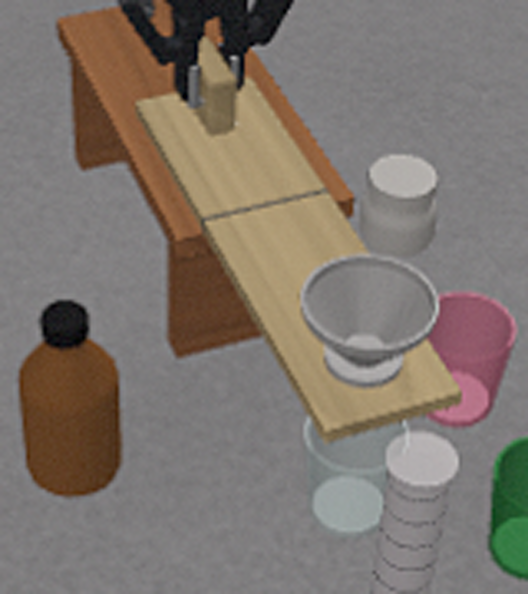

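The board lies flat and all the bystanders are where they started. The line is about 0.5 mm short, so I'll make one last small nudge and then hand in.

Emit:
drive_tool([
  {"dx":0,"dy":0,"dz":0.4,"ax":0,"ay":0,"az":0,"gripper":-1},
  {"dx":0,"dy":0,"dz":0,"ax":0,"ay":0,"az":0,"gripper":-1},
  {"dx":0,"dy":0,"dz":0,"ax":0,"ay":0,"az":0,"gripper":-1},
  {"dx":0,"dy":0,"dz":0,"ax":0,"ay":0,"az":0,"gripper":-1},
])

```text
time: 9.93
position: [0.5583, 0.1373, 0.3283]
orientation: [0.562, 0.43, 0.562, -0.428]
contact_force: [-2.0, 7.6, 5.7]
width: 0.0211
```

Run:
```python
from h import *
goal([.5591,.1386,.327],15.4)
print(env.close_job())
```

```text
t 9.925 pos [0.5583 0.1373 0.3283] shift mm [ 1.2935  1.1265 -1.0656] turn [-0.1054 -0.1126 -0.079 ] q [-0.0981  0.8234 -0.396   1.5748  0.394   0.8218 -0.3835] w 0.02109373511064886 F [-1.9856  7.5644  5.6949]
the job is handed in; nothing more can be done
None
```

I gripped the board by its wooden grip and slid it about 130 mm out along the stand. On the way I took out its roughly 3° skew and a few mm of sideways offset. The job is handed in at 9.9 s, with the arm still holding the board level and pressing it onto the stand with about 6 N.

**Line at the edge:** the last measurement (top camera) had it about 0.5 mm short of the stand's edge. I then moved it out another 0.4 mm (about 0.3 mm measured) and did not measure it again.

**Stem over the beaker:** calculated to within about 1 mm of the beaker's centre, from pictures taken before the last two nudges. I did not measure the stem itself.

**Other objects:** the last side picture, taken before the final nudge, showed the beaker, bottle, cylinder and jar where they had been standing.

**Where the checks disagreed:** before the last two nudges, the top camera put the line about 1.0 mm short and an enlarged side view about 1.4 mm. A coarser side reading said about 4 mm; I put that down to poorly picked corners and did not use it.

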